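# Clear the sloping stand and pack the third cooling block

### The job

A slide mailer has been left lying in the gap of the sloping stand where the third hexagonal cooling block belongs. Take it out and lay it flat on top of the closed slide box, then put the third block, knob up, flat on the sloping deck in the gap above the other two blocks, so that its flat sides sit snug against both of them. Leave the two blocks already in the stand and the other things on the bench where they are.

Things in the scene. Friction and masses are not known exactly. Their poses are not given: they have to be found in the camera images.
- nest (a point): Point on the deck of the fixed grey sloping stand, 51 mm over the bench, where the centre of the third block's underside goes. Deck slopes 30 degrees, facing the robot, low edge nearest. Axes: x up the slope (away from the robot), y left, z out of the deck. Deck x -54 mm (front lip, 17 mm high) to +100 mm, 158 mm wide between rails 12 mm high, no upper wall.
- third_block_c (a point): Loose aluminium block standing upright alone on the bench; point on its axis half-way up, 31 mm over its underside. Hexagonal prism 54 mm across flats, 28 mm high, on it a hexagonal knob 24 mm across flats from 28 to 62 mm, flats parallel to the block's. 0.19 to 0.31 kg. z up through the knob; flats face x and every 60 degrees. Packed: flats face up and down the slope.
- left_block_c (a point): Same kind of block, loose, already in the stand at the left against the front lip; point 31 mm over its underside on its axis, z out of the deck. It stands at x -27, y +47 mm from the nest, one flat to the lip; its upper inner flat is the left side of the gap.
- right_block_c (a point): The same, at the right: x -27 mm, y -47 mm from the nest. Packed centres of touching blocks are 54 mm apart.
- mailer_c (a point): Teal see-through slide mailer, closed flat box 35 x 92 x 14 mm, 30 g, loose; point at its centre. x across its width, y along its length, z square to its flat face. It lies flat on the deck, length up the slope, lower end between the two blocks, centre about 23 mm up the slope from the nest; best gripped across its width at the centre or higher up the slope.
- slide_box_top (a point): Centre of the flat top of the dark green closed slide box, 85 x 164 mm, 36 mm high; x along its short side, y along its long side, z up. The box does not move and its lid stays shut.
- petri: Bystander: red petri dish, 58 mm across, 14 mm high, lying on the bench near its front edge; origin at its underside centre.
- marker: Bystander: white felt marker, 134 mm long, lying on the bench near its front edge; origin under its middle.
- eyepiece: Bystander: black spare eyepiece, 38 mm across, 52 mm high, standing left of the stand; origin at its underside centre.
- objective_tube: Bystander: black tube with grey screw lid, 37 mm across, 62 mm high, standing right of the stand; origin at its underside centre.
There are look-alikes about, which are no part of the job. What is shaped like the part that bears third_block_c but brown is not meant.

How it is judged (in metres and radians):
On the way, in this order (a step that is already met when the one before it is completed fails the run):
1. the mailer lies flat on the closed slide box (x of mailer_c in the frame of slide_box_top between -0.035 and 0.035 m and y of mailer_c in the frame of slide_box_top between -0.07 and 0.07 m and z of mailer_c in the frame of slide_box_top between 0.002 and 0.013 m and angle between mailer_c's own z axis and vertical below 0.15 rad), for 0.2 s.
2. the third block is packed against the other two (distance between third_block_c and left_block_c below 0.059 m and distance between third_block_c and right_block_c below 0.059 m and z of third_block_c in the frame of nest between 0.025 and 0.037 m and angle between the z axis of third_block_c and the z axis of nest, either way round below 0.12 rad and (angle between the x axis of third_block_c and the x axis of nest, either way round below 0.14 rad or angle between the x axis of third_block_c and the x axis of nest, either way round between 0.907 and 1.187 rad)), for 0.2 s.
At the end, for the whole second after the job is handed in: Mailer flat on the slide box top (0.15 rad), centre within 35 mm across and 70 mm along of its middle. Third block knob up on the deck (6 mm, 0.12 rad), centre under 59 mm from both other blocks' centres (touching: 54), flats parallel within 0.14 rad (all of step 1 and all of step 2).
It fails at once if one of the two blocks already in the stand is moved more than 15 mm (distance of any of left_block_c, right_block_c from where it was at the start of the episode above 0.015 m).
It fails at once if a bystander (petri dish, marker, eyepiece, objective tube) is moved more than 30 mm (distance of any of petri, marker, eyepiece, objective_tube from where it was at the start of the episode above 0.03 m).
It also fails if it takes over 56 s, if anything falls off the work surface, if the arm or the gripper's body presses on something with over 40 N, if the wrist force passes 120 N, or if a joint passes its speed limit or range.

### The arm

A 7-joint arm with a two-finger parallel gripper is mounted at the origin on a cart in front of the work surface, level with it; the furniture and walls round the work are solid. World frame = base frame: x ahead of the robot, y to its left, z up, the work surface at z = 0. Lengths are in m, angles in degrees, forces in N, time in s.
With the tool pointing down it reaches from about 0.425 to 0.875 m from the base axis. Payload 4.7 kg.
Tool frame: the origin (TCP) lies at the very end of the fingers, on their centre line; the grasp point (between the pads) lies 19 mm behind it; z points along the fingers, y is the direction in which the jaws open and shut (so a half turn about z gives the same grasp; the last joint's range is limited). The gripper opens to 87 mm and grips with 3 to 60 N. Pads are 19 mm wide; open, the fingers measure 117 mm over their backs; the gripper's body (75 mm by 190 mm) begins 51 mm behind the grasp point.
Start: joints at [64.578, 18.392, -4.016, 83.108, 1.295, 78.541, -3.26], TCP at [0.287, -0.583, 0.223] pointing down, gripper open.
Joint ranges: [-163.93, 163.93], [-17.29, 119.83], [-79.2, 71.16], [3.27, 140.29], [-89.18, 269.18], [5.43, 117.66], [-154.24, 154.24]. Speed limits (degrees/s): [147.25, 147.25, 180, 180, 180, 180, 180].

### API

Orientations are given as [roll, pitch, yaw] about the fixed x, y, z axes, in that order (R = Rz(yaw) Ry(pitch) Rx(roll)).
In Python, from cell import monitor, read_camera, camera_info, env, look_for gives the robot as it stands.
- The arm moves only by the tool servo_tool, never from a script. Its argument "commands" is one flat list of numbers, 6 for each row, row after row: the shift along the tool's x, y, z in mm, then the turn, a rotation vector about the tool's x, y, z in degrees. A call has 1 to 10 rows; each row shifts and turns the commanded pose from where the row before left it, along the tool's axes as they then stand; what a row does not reach is not made up. A row lasts 1/10 s, in which the tool goes at most 50 mm and 8.59 degrees, less where a joint would pass 70% of its speed; a pose out of reach is approached as far as the arm can. A call is refused whole if a number of a shift passes 50 or a number of a turn 8.59, either way. A call with a gripper value outside its range is refused whole. "jaw" is the finger opening in mm, from 0 to 87, set as the call begins (left out, the last holds). The fingers move at their own pace and stop on an object; "newtons" is the grip in N (left out, the last holds). Time passes only in rows, so rows that do not move let the fingers close. It gives the time, the measured TCP pose, the force and the opening at its end, in the units of the state.
- monitor.get_obs(): the state, without advancing time (a new reading comes with each control period).
- read_camera(name): name is "side" or "top" or "wrist"; returns (picture, depth): 400x640x3 uint8, red, green, blue; 400x640 float32, m along the optical axis (not along the pixel's ray), 0 where there is no reading.
- camera_info(name): a dict with "camera_matrix" (3x3 intrinsics, pixels), "R" (3x3) and "t" (3): a world point X has camera coordinates R X + t; the wrist camera has in their place "T_tool_cam" (4x4, takes a point from camera to tool coordinates, whose origin is the TCP and whose axes are the flange's). Camera axes: x right, y down, z forward; pixel columns grow to the right and rows downward; lengths in m; the calibration is good to about 2 mm. A picture is of the moment at which its call begins: read the wrist's pose just before it. camera_info takes no time and is no camera call.
- env.sign_off(): hands the job in, once; it reports no verdict.
Trained networks look in the newest picture that a camera, given by its name, has taken for a name from the list of things; names that differ only in an ending like _2 or _b are one class to them, and where a whole thing is asked for, a point or a joint stands for the part that bears it (a point fixed in the world has none). Each returns a list of dicts, best first, with "conf" (0 to 1); they miss things now and then, are a little off and sometimes report something else, mostly with a low value. They report only what shows in the picture. A call takes as long as a camera call. They do not tell look-alikes from the thing itself.
- look_for(camera, label): "box" ([left, top, width, height] in pixels, round what is visible of it).
The state is a dict: "time_s": time; "qpos": joint angles; "joint_velocities": joint speeds; "effort": joint torques, N m; "tool_pos": TCP position; "tool_rot": TCP orientation; "force": force on the tool from outside, world axes, zero at the start; "wrist_torque": the same for the moment, N m; "grip_width": finger opening in m.
Only numpy, scipy, OpenCV 4.12 (cv2) and the standard library are available. Lean on these libraries where they do the work, as an engineer would, in place of code of your own. Each camera call takes 0.05 s, during which the arm holds its last target.

## Working session

There is one attempt and no reset: what is moved stays moved. The work goes in short steps, Python scripts to look and compute and a tool call to move; the robot and the scene stay as the last step left them, time stands still between calls to the robot, and variables do not carry over. Pictures are saved under pics/ and viewed, and the job is handed in when it is done.

Besides the shell and the picture viewer there is one more tool, called after "Call:" by a JSON object that holds its "op" and its "data". servo_tool: Moves the arm, as the interface text tells. Its arguments: {"type":"object","properties":{"commands":{"type":"array","items":{"type":"number"}},"jaw":{"type":"number"},"newtons":{"type":"number"}},"required":["commands"]}

```bash
mkdir -p pics; ls; python3 - <<'E'
from cell import monitor, read_camera, camera_info, env, look_for
import cv2,numpy as np
o=monitor.get_obs(); print({k:np.round(v,3).tolist() for k,v in o.items()})
for c in ["side","top","wrist"]:
    im,d=read_camera(c); cv2.imwrite(f"pics/{c}0.png",im[:,:,::-1]); np.save(f"{c}0.npy",d)
    i=camera_info(c); print(c,{k:np.round(v,4).tolist() for k,v in i.items()})
E
```

```text
pics
{'time_s': 0.0, 'qpos': [64.577, 18.438, -4.016, 83.175, 1.295, 78.539, -3.26], 'joint_velocities': [-0.045, -0.019, -0.144, 0.026, -0.075, 0.038, 0.1], 'effort': [-0.0, -49.129, -0.404, -31.252, -0.064, 0.044, 0.0], 'tool_pos': [0.287, -0.583, 0.221], 'tool_rot': [-179.893, 0.006, 26.233], 'force': [0.239, -0.028, 1.441], 'wrist_torque': [-0.001, 0.012, -0.004], 'grip_width': 0.087}
side {'camera_matrix': [[364.4192, 0.0, 321.3583], [0.0, 364.4192, 193.6252], [0.0, 0.0, 1.0]], 'R': [[0.85, -0.5265, 0.0157], [-0.1629, -0.2911, -0.9427], [0.5009, 0.7988, -0.3332]], 't': [-0.4003, 0.1633, 0.8475]}
top {'camera_matrix': [[392.1849, 0.0, 320.8569], [0.0, 392.1849, 199.3618], [0.0, 0.0, 1.0]], 'R': [[0.0105, -0.9993, -0.0351], [-0.9814, -0.0036, -0.1919], [0.1916, 0.0365, -0.9808]], 't': [0.0341, 0.4897, 0.9327]}
wrist {'camera_matrix': [[310.4694, 0.0, 318.6664], [0.0, 310.4694, 198.5297], [0.0, 0.0, 1.0]], 'T_tool_cam': [[0.0004, -0.9709, -0.2395, 0.0638], [1.0, 0.0004, 0.0, -0.0012], [0.0001, -0.2395, 0.9709, -0.161], [0.0, 0.0, 0.0, 1.0]]}
```

View pics/side0.png

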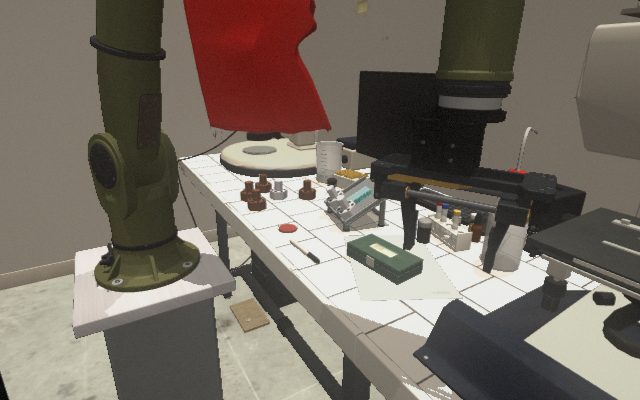

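View pics/top0.png

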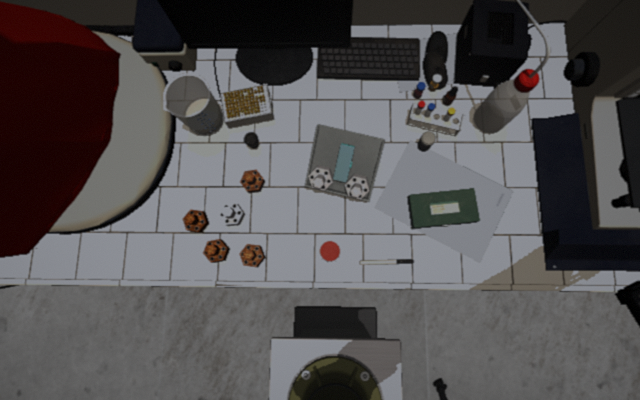

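View pics/wrist0.png

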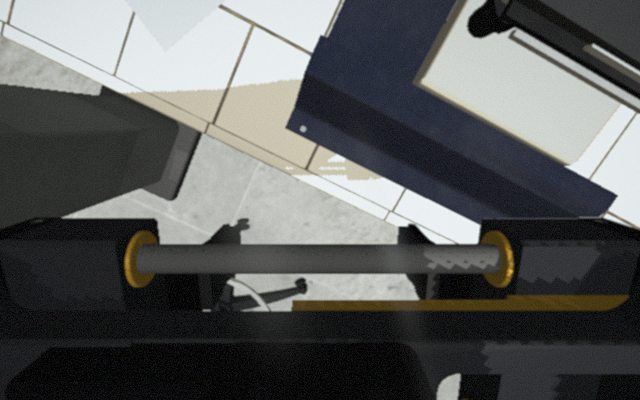

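```bash
python3 - <<'E'
from cell import look_for
for c in ["top","side"]:
  for l in ["third_block_c","left_block_c","mailer_c","slide_box_top","petri","marker","eyepiece","objective_tube"]:
    print(c,l,[( [round(x) for x in r['box']],round(r['conf'],2)) for r in look_for(c,l)])
E
```

```text
top third_block_c [([238, 244, 25, 24], 0.98), ([242, 167, 21, 26], 0.97), ([178, 209, 29, 24], 0.95), ([203, 241, 27, 25], 0.9), ([219, 204, 26, 24], 0.71)]
top left_block_c [([307, 167, 20, 25], 0.7)]
top mailer_c [([334, 143, 19, 39], 0.96)]
top slide_box_top [([407, 190, 75, 37], 0.95)]
top petri [([318, 239, 24, 21], 0.78)]
top marker [([359, 255, 51, 10], 0.59)]
top eyepiece [([244, 131, 16, 19], 0.6)]
top objective_tube [([416, 132, 23, 20], 0.82), ([334, 144, 21, 36], 0.53)]
side third_block_c [([272, 180, 17, 21], 0.82), ([247, 189, 19, 21], 0.78), ([297, 178, 20, 19], 0.74), ([259, 173, 14, 21], 0.67), ([240, 183, 16, 15], 0.6)]
side left_block_c [([327, 188, 16, 20], 0.59)]
side mailer_c [([350, 187, 17, 14], 0.56)]
side slide_box_top [([345, 235, 79, 54], 0.74)]
side petri [([280, 224, 16, 14], 0.56), ([326, 180, 59, 46], 0.18)]
side marker [([292, 242, 25, 21], 0.43)]
side eyepiece []
side objective_tube [([416, 218, 15, 27], 0.88)]
```

Top view: five loose hexagonal blocks. Four are brown, at (250,256), (252,180), (194,221) and (216,250). The only silver (aluminium) one is at (232,214), so that is the third block. Mailer at (343,162), stand blocks at (319,179) and (357,187), box at (444,208). Enlarging.

```bash
python3 - <<'E'
import cv2,numpy as np
im=cv2.imread("pics/top0.png")
a=cv2.resize(im[115:275,170:400],None,fx=3.4,fy=3.4,interpolation=cv2.INTER_CUBIC)
cv2.imwrite("pics/crop1.png",a)
from cell import camera_info
d=np.load("top0.npy");i=camera_info("top");K,R,t=[np.array(i[k]) for k in("camera_matrix","R","t")]
v,u=np.mgrid[:400,:640]; pc=np.stack([(u-K[0,2])/K[0,0]*d,(v-K[1,2])/K[1,1]*d,d],-1)
W=(pc-t)@R
np.save("W0.npy",W)
for n,(x,y) in dict(block=(232,214),mail=(343,162),L=(319,179),Rr=(357,187),box=(444,208),petri=(330,251),bench=(300,240),deck=(372,150)).items(): print(n,W[y,x].round(3))
E
```

```text
block [0.302 0.002 1.01 ]
mail [ 0.579 -0.017  0.074]
L [0.53  0.041 0.097]
Rr [ 0.51  -0.05   0.099]
box [ 0.471 -0.269  0.037]
petri [0.364 0.014 0.01 ]
bench [ 0.392  0.092 -0.001]
deck [ 0.606 -0.088  0.084]
```

View pics/crop1.png

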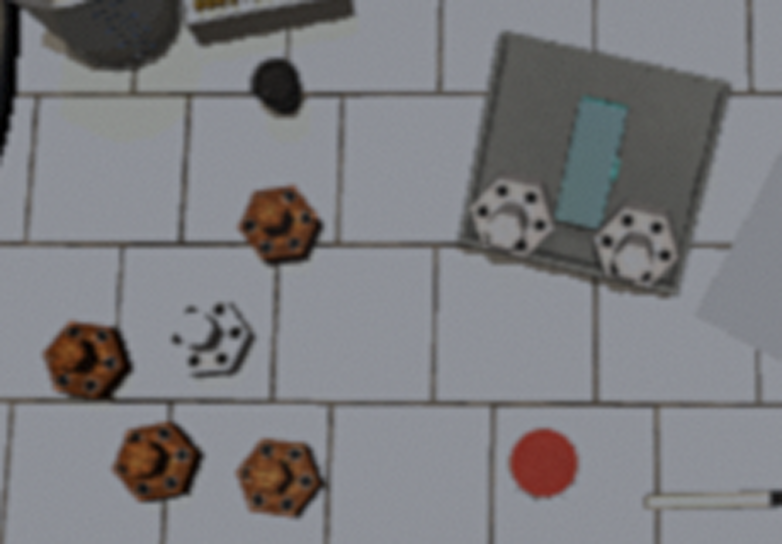

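```bash
python3 - <<'E'
import cv2,numpy as np
W=np.load("W0.npy"); im=cv2.imread("pics/top0.png"); hsv=cv2.cvtColor(im,cv2.COLOR_BGR2HSV)
def reg(x0,y0,x1,y1,m):
    r=np.zeros(m.shape,bool); r[y0:y1,x0:x1]=1; return r&m&(W[...,2]<.5)&(W[...,2]>-.05)
# box
m=reg(400,180,490,235,(abs(W[...,2]-.036)<.008)); P=W[m]; rc=cv2.minAreaRect((P[:,:2]*1000).astype(np.float32)); print("box",P.shape,rc,np.median(P[:,2]))
# mailer teal
print(hsv[162,343],hsv[150,372])
m=reg(325,135,362,190,(hsv[...,1]>70)&(hsv[...,0]>75)&(hsv[...,0]<105)); P=W[m]; c=P.mean(0);u,s,vt=np.linalg.svd(P-c); print("mailer",P.shape,c,vt.round(3), s)
rc=cv2.minAreaRect((P[:,:2]*1000).astype(np.float32)); print(rc)
# deck: upper region
m=reg(312,128,380,160,(hsv[...,1]<40)); P=W[m]
rng=np.random.default_rng(0);best=None
for _ in range(500):
    a,b,c=P[rng.choice(len(P),3,False)];n=np.cross(b-a,c-a)
    if np.linalg.norm(n)<1e-7: continue
    n/=np.linalg.norm(n);k=abs((P-a)@n)<.002
    if best is None or k.sum()>best.sum(): best=k
Q=P[best];c=Q.mean(0);n=np.linalg.svd(Q-c)[2][2];n*=np.sign(n[2]);print("deck",len(P),best.sum(),c,n,np.degrees(np.arccos(n[2])),np.degrees(np.arctan2(-n[1],-n[0])))
np.savez("deck.npz",c=c,n=n)
# in-plane frame
x=np.array([-n[0]*n[2],-n[1]*n[2],0]);ax=np.array([-n[0],-n[1],0]);ax/=np.linalg.norm(ax); x=ax-n*(ax@n);x/=np.linalg.norm(x);y=np.cross(n,x)
print("x",x,"y",y)
sub=reg(295,120,390,210,np.ones(m.shape,bool)); P=W[sub]-c; L=np.c_[P@x,P@y,P@n]
# rails: height 12
k=abs(L[:,2]-.012)<.003; 
h=L[(abs(L[:,2])<.003)]; print("deck ext",np.percentile(h[:,0],[0,1,99,100]),np.percentile(h[:,1],[0,1,99,100]))
# blocks tops at 28mm
k=abs(L[:,2]-.028)<.004
B=L[k]; 
for sgn in(1,-1):
    b=B[(B[:,1]*sgn>0.0)]; print("blk28",len(b),(b.min(0)+b.max(0))/2,b.min(0),b.max(0))
k=L[:,2]>.055
for sgn in(1,-1):
    b=L[k]; b=b[b[:,1]*sgn>0]; print("knob",len(b),b.mean(0) if len(b) else 0)
m2=L[(abs(L[:,2]-.014)<.003)]; print("mail ext n",len(m2))
# third block
sub=reg(215,198,250,232,(W[...,2]>.02)); P=W[sub]; print("third",len(P),P.min(0),P.max(0))
k=P[:,2]>.055;print("knob",k.sum(),P[k].mean(0) if k.any() else 0)
k=abs(P[:,2]-.028)<.004;print("hex",k.sum(),(P[k].min(0)+P[k].max(0))/2,np.ptp(P[k],axis=0))
E
```

```text
box (2268, 3) ((471.62408447265625, -268.946533203125), (87.68549346923828, 165.6072235107422), 6.032369136810303) 0.036392182868069695
[ 93  53 111] [40  9 89]
mailer (34, 3) [ 0.5983137  -0.03109271  0.08417627] [[-0.884 -0.151 -0.443]
 [ 0.24   0.668 -0.705]
 [-0.402  0.729  0.554]] [0.1418902  0.03690869 0.03347648]
((596.1066284179688, -34.56854248046875), (55.24117660522461, 23.626272201538086), 19.12349510192871)
deck 1941 1174 [ 0.62099367 -0.01935617  0.08449234] [-0.48535115  0.12050647  0.86597485] 30.005792026921117 -13.943841405917361
x [ 0.84045664 -0.2086746   0.50008754] y [2.40970742e-01 9.70532380e-01 1.38777878e-17]
deck ext [-0.17849826 -0.17247623  0.03378104  0.03489795] [-0.09003898 -0.08636758  0.07907809  0.09533738]
blk28 267 [-0.09267686  0.03903135  0.02795202] [-0.11998462  0.00966143  0.02407122] [-0.0653691   0.06840127  0.03183282]
blk28 283 [-0.09227067 -0.05548603  0.02789162] [-0.11952698 -0.08511869  0.02426733] [-0.06501435 -0.02585336  0.0315159 ]
knob 90 [-0.09180008  0.03799113  0.06148832]
knob 92 [-0.09117395 -0.05516393  0.06141293]
mail ext n 786
third 395 [0.42820681 0.23870886 0.02023901] [0.48370282 0.30030998 0.06629133]
knob 91 [0.45505345 0.26923658 0.0621426 ]
hex 256 [0.45595481 0.26890731 0.02801083] [0.05549602 0.06039689 0.00785451]
```

```bash
cat > h.py <<'E'
import numpy as np, cv2
from scipy.spatial.transform import Rotation as Ro
from cell import monitor, read_camera, camera_info, env, look_for
def deckframe():
    z=np.load("deck.npz");n=z['n'];c=z['c']
    a=np.array([-n[0],-n[1],0]);a/=np.linalg.norm(a);x=a-n*(a@n);x/=np.linalg.norm(x);y=np.cross(n,x)
    return c+x*-.0653+y*-.0083, np.c_[x,y,n]
def cloud(cam,d,pose=None):
    i=camera_info(cam);K=np.array(i['camera_matrix'])
    v,u=np.mgrid[:400,:640]; pc=np.stack([(u-K[0,2])/K[0,0]*d,(v-K[1,2])/K[1,1]*d,d],-1)
    if cam=="wrist":
        T=np.array(i['T_tool_cam']);p,R=pose
        return (pc@T[:3,:3].T+T[:3,3])@R.T+p
    return (pc-np.array(i['t']))@np.array(i['R'])
def pose():
    o=monitor.get_obs();return np.array(o['tool_pos']),Ro.from_euler('xyz',o['tool_rot'],degrees=True).as_matrix()
def plan(tp,tR,N):
    p,R=pose(); w=Ro.from_matrix(R.T@tR).as_rotvec()/N
    M=sum(R@Ro.from_rotvec(w*k).as_matrix() for k in range(N))
    v=np.linalg.solve(M,np.asarray(tp)-p)
    print("N",N,"row mm/deg:",(v*1000).round(1),np.degrees(w).round(2))
def E(r,p,y): return Ro.from_euler('xyz',[r,p,y],degrees=True).as_matrix()
E
python3 - <<'E'
from h import *
from scipy.optimize import minimize
W=np.load("W0.npy");nest,D=deckframe();print("nest",nest.round(4))
L=(W-nest)@D; 
m=np.zeros(L.shape[:2],bool);m[120:210,295:390]=1
m&=(abs(L[...,2]-.014)<.0045)&(abs(L[...,1])<.04)&(L[...,0]>-.03)&(L[...,0]<.085)
rc=cv2.minAreaRect((L[m][:,:2]*1000).astype(np.float32));print("mailer deck",m.sum(),rc,np.median(L[m][:,2]))
def fit(P,name):  # hex fit by points inside
    def f(q):
        c=q[:2];a=q[2]; r=np.max(np.abs(np.stack([(P-c)@np.array([np.cos(a+k*np.pi/3),np.sin(a+k*np.pi/3)]) for k in range(3)])),0)
        return np.percentile(r,97)
    b=min((minimize(f,[*P.mean(0),a],method="Nelder-Mead",options=dict(xatol=1e-6,fatol=1e-7)) for a in np.radians(np.arange(-30,30,5))),key=lambda r:r.fun)
    print(name,b.x[:2].round(4),np.degrees(b.x[2])%60,b.fun)
Z=W[...,2];s=np.zeros(Z.shape,bool);s[198:232,215:250]=1
fit(W[s&(abs(Z-.028)<.005)][:,:2],"third")
s=np.zeros(Z.shape,bool);s[160:210,300:380]=1
for n,g in(("L",1),("R",-1)): fit(L[s&(abs(L[...,2]-.028)<.005)&(L[...,1]*g>0)][:,:2],n)
print("third->next browns");
for l in [(252,180),(194,221),(216,250),(250,256)]: print(W[l[1],l[0]].round(3))
# target overview
plan([.50,-.02,.30],E(180,0,-14),20)
plan([.50,-.02,.30],E(180,0,166),20)
E
```

```text
nest [ 0.5641 -0.0138  0.0518]
mailer deck 522 ((19.430767059326172, -6.7975616455078125), (72.72504425048828, 97.8275146484375), 71.47054290771484) 0.013956584816937177
third [0.4554 0.2698] 6.722251478840302 0.02690477128095513
L [-0.0266  0.0465] 1.1955530013701166 0.026810542589250693
R [-0.0267 -0.0474] 1.1535269917690008 0.026860051341089566
third->next browns
[0.535 0.21  0.063]
[0.432 0.352 0.055]
[0.361 0.292 0.055]
[0.347 0.206 0.063]
N 20 row mm/deg: [ 14.3 -27.2  -3.9] [ 0.   -0.    2.01]
N 20 row mm/deg: [35.9 15.5 -3.9] [ 0.    0.   -6.99]
```

```bash
python3 - <<'E'
from h import *
nest,D=deckframe()
print(nest+D@[.03,0,.15])
plan([.45,-.05,.28],E(180,0,166),20)
E
```

```text
[ 0.51652282 -0.0019694   0.19673547]
N 20 row mm/deg: [34.1 12.1 -2.9] [ 0.    0.   -6.99]
```

Call:
{"op": "servo_tool", "data": {"commands": [34, 12, -3, 0, 0, -7, 34, 12, -3, 0, 0, -7, 34, 12, -3, 0, 0, -7, 34, 12, -3, 0, 0, -7, 34, 12, -3, 0, 0, -7, 34, 12, -3, 0, 0, -7, 34, 12, -3, 0, 0, -7, 34, 12, -3, 0, 0, -7, 34, 12, -3, 0, 0, -7, 34, 12, -3, 0, 0, -7]}}

```text
time_s: 1.95
tool_pos: [0.5541, -0.3718, 0.2524]
tool_rot: [180.0, -0.0, 96.5]
force: [0.5, 0.8, -1.4]
grip_width: 0.0865
```

```bash
python3 - <<'E'
from h import *
o=monitor.get_obs();print(o['time_s'],np.round(o['qpos'],1),np.round(o['tool_pos'],3),np.round(o['tool_rot'],1))
plan([.45,-.05,.28],E(180,0,166),10)
E
```

```text
1.95 [ 48.1  21.3 -22.3  77.2   8.   83.   32.8] [ 0.554 -0.372  0.252] [180.   -0.   96.5]
N 10 row mm/deg: [33.8 12.2 -2.8] [ 0.    0.   -6.95]
```

Call:
{"op": "servo_tool", "data": {"commands": [34, 12, -3, 0, 0, -7, 34, 12, -3, 0, 0, -7, 34, 12, -3, 0, 0, -7, 34, 12, -3, 0, 0, -7, 34, 12, -3, 0, 0, -7, 34, 12, -3, 0, 0, -7, 34, 12, -3, 0, 0, -7, 34, 12, -3, 0, 0, -7, 34, 12, -3, 0, 0, -7, 34, 12, -3, 0, 0, -7], "jaw": 65}}

```text
time_s: 2.95
tool_pos: [0.4461, -0.0498, 0.2826]
tool_rot: [180.0, 0.0, 166.6]
force: [-0.9, 0.1, 0.7]
grip_width: 0.0651
```

```bash
python3 - <<'E'
from h import *
nest,D=deckframe()
o=monitor.get_obs();print(o['time_s'],np.round(o['qpos'],1),np.round(o['tool_pos'],3),np.round(o['tool_rot'],1))
plan(nest+D@[.03,0,.15],np.c_[-D[:,0],D[:,1],-D[:,2]],8)
E
```

```text
2.95 [ 44.2  -7.9 -36.9 103.3  -4.8  83.   84.8] [ 0.446 -0.05   0.283] [180.    0.  166.6]
N 8 row mm/deg: [-4.6  7.9 12.2] [ 0.02 -3.75  0.07]
```

Call:
{"op": "servo_tool", "data": {"commands": [-4.6, 7.9, 12.2, 0, -3.75, 0, -4.6, 7.9, 12.2, 0, -3.75, 0, -4.6, 7.9, 12.2, 0, -3.75, 0, -4.6, 7.9, 12.2, 0, -3.75, 0, -4.6, 7.9, 12.2, 0, -3.75, 0, -4.6, 7.9, 12.2, 0, -3.75, 0, -4.6, 7.9, 12.2, 0, -3.75, 0, -4.6, 7.9, 12.2, 0, -3.75, 0, 0, 0, 0, 0, 0, 0, 0, 0, 0, 0, 0, 0]}}

```text
time_s: 3.95
tool_pos: [0.5145, -0.0047, 0.1994]
tool_rot: [-179.9, 29.0, 166.4]
force: [-0.1, -0.3, 0.7]
grip_width: 0.0647
```

```bash
python3 - <<'E'
from h import *
nest,D=deckframe()
o=monitor.get_obs();print(o['time_s'],np.round(o['qpos'],1),np.round(o['tool_pos'],4),np.round(o['tool_rot'],1))
p=pose();im,d=read_camera("wrist");cv2.imwrite("pics/w1.png",im[:,:,::-1]);np.savez("w1.npz",d=d,p=p[0],R=p[1],im=im)
E
```

```text
3.95 [  1.5 -17.3 -10.3 127.   11.5  43.6  60.8] [ 0.5145 -0.0047  0.1994] [-179.9   29.   166.4]
```

View pics/w1.png

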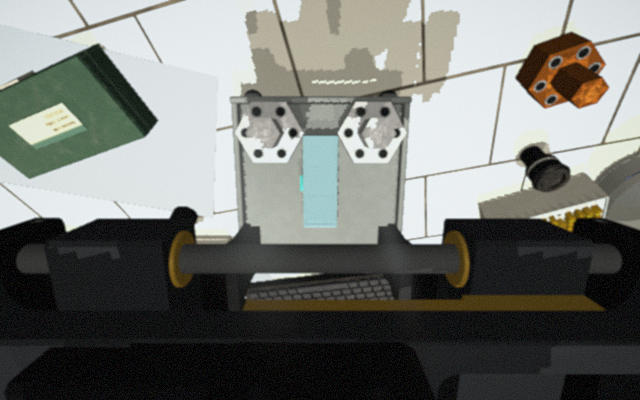

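Wrist view: the mailer is at about (320,182), its lower end between the two blocks at (268,132) and (374,132). A small teal tab sticks out on its left side at (303,184).

```bash
python3 - <<'E'
from h import *
nest,D=deckframe();z=np.load("w1.npz");im=z['im'];W=cloud("wrist",z['d'],(z['p'],z['R']));L=(W-nest)@D
hsv=cv2.cvtColor(im,cv2.COLOR_RGB2HSV)
m=(hsv[...,1]>50)&(hsv[...,0]>80)&(hsv[...,0]<110);m[:100]=0;m[240:]=0;m[:,:285]=0;m[:,345:]=0
m=cv2.morphologyEx(m.astype(np.uint8),cv2.MORPH_OPEN,np.ones((11,11)))>0
P=L[m];print(m.sum(),np.percentile(P,[1,50,99],axis=0).round(4).tolist());rc=cv2.minAreaRect((P[:,:2]*1000).astype(np.float32));print(rc)
k=np.zeros(m.shape,bool);k[90:170,235:410]=1
for n,g in(("L",1),("R",-1)):
    q=L[k&(abs(L[...,2]-.028)<.004)&(L[...,1]*g>.015)];print(n,len(q),((q.min(0)+q.max(0))/2).round(4))
q=L[195:225,255:295].reshape(-1,3);print("deck h",np.median(q[:,2]))
tR=np.c_[-D[:,0],D[:,1],-D[:,2]]
print(monitor.get_obs()['qpos'])
c=np.array(rc[0])/1000
plan(nest+D@[.032,c[1],.06],tR,6)
E
```

```text
Traceback (most recent call last):
IndexError: index -1 is out of bounds for axis 0 with size 0
```

```bash
python3 - <<'E'
from h import *
nest,D=deckframe();z=np.load("w1.npz");im=z['im'];W=cloud("wrist",z['d'],(z['p'],z['R']));L=(W-nest)@D
hsv=cv2.cvtColor(im,cv2.COLOR_RGB2HSV);print(hsv[182,320],hsv[200,270])
m=(hsv[...,1]>hsv[200,270][1]+25)&(abs(hsv[...,0].astype(int)-hsv[182,320][0])<12);m[:100]=0;m[240:]=0;m[:,:285]=0;m[:,345:]=0
m=cv2.morphologyEx(m.astype(np.uint8),cv2.MORPH_OPEN,np.ones((11,11)))>0
P=L[m];print(m.sum())
print(np.percentile(P,[1,50,99],axis=0).round(4).tolist());rc=cv2.minAreaRect((P[:,:2]*1000).astype(np.float32));print(rc)
k=np.zeros(m.shape,bool);k[90:170,235:410]=1
for n,g in(("L",1),("R",-1)):
    q=L[k&(abs(L[...,2]-.028)<.004)&(L[...,1]*g>.015)];print(n,len(q),((q.min(0)+q.max(0))/2).round(4))
q=L[195:225,255:295].reshape(-1,3);print("deck h",np.median(q[:,2]))
tR=np.c_[-D[:,0],D[:,1],-D[:,2]]
print(monitor.get_obs()['qpos'])
c=np.array(rc[0])/1000
plan(nest+D@[.032,c[1],.06],tR,6)
E
```

```text
[ 93  54 209] [ 48  14 178]
3149
[[-0.0268, -0.0202, 0.0037], [0.0163, -0.0024, 0.0136], [0.0634, 0.0145, 0.0154]]
((15.016677856445312, -3.3562278747558594), (98.88399505615234, 36.27561569213867), 0.21230238676071167)
L 2206 [-0.0298  0.0454  0.0278]
R 2211 [-0.0293 -0.0487  0.0284]
deck h -0.0007338875534445794
[  1.69107882 -17.27695344 -10.35612769 126.92707333  11.48469907
  43.63069741  60.7492495 ]
N 6 row mm/deg: [-0.2  0.2 15.5] [-0.01 -0.15  0.02]
```

Call:
{"op": "servo_tool", "data": {"commands": [0, 0, 15.5, 0, -0.15, 0, 0, 0, 15.5, 0, -0.15, 0, 0, 0, 15.5, 0, -0.15, 0, 0, 0, 15.5, 0, -0.15, 0, 0, 0, 15.5, 0, -0.15, 0, 0, 0, 15.5, 0, -0.15, 0, 0, 0, 0, 0, 0, 0]}}

```text
time_s: 4.7
tool_pos: [0.5589, -0.021, 0.1173]
tool_rot: [-179.8, 29.9, 165.8]
force: [0.6, 0.1, -0.7]
grip_width: 0.065
```

```bash
python3 - <<'E'
from h import *
nest,D=deckframe();tR=np.c_[-D[:,0],D[:,1],-D[:,2]]
o=monitor.get_obs();print(o['time_s'],np.round(o['qpos'],1),(D.T@(o['tool_pos']-nest)).round(4),np.round(o['tool_rot'],1))
plan(nest+D@[.030,-.0025,.004],tR,6)
E
```

```text
4.7 [  4.5  -5.8 -11.7 128.5  19.   30.6  54.3] [ 0.0299 -0.0082  0.0583] [-179.8   29.9  165.8]
N 6 row mm/deg: [-0.   1.   9.1] [-0.05 -0.03 -0.03]
```

Call:
{"op": "servo_tool", "data": {"commands": [0, 1.5, 9, 0, 0, 0, 0, 1.5, 9, 0, 0, 0, 0, 1.5, 9, 0, 0, 0, 0, 0.7, 9, 0, 0, 0, 0, 0.5, 9, 0, 0, 0, 0, 0, 9, 0, 0, 0, 0, 0, 0, 0, 0, 0]}}

```text
time_s: 5.4
tool_pos: [0.5862, -0.0183, 0.0697]
tool_rot: [-179.8, 29.9, 166.2]
force: [-0.8, 0.1, 0.1]
grip_width: 0.065
```

```bash
python3 - <<'E'
from h import *
nest,D=deckframe();tR=np.c_[-D[:,0],D[:,1],-D[:,2]]
o=monitor.get_obs();print(o['time_s'],np.round(o['qpos'],1),(D.T@(o['tool_pos']-nest)).round(4),np.round(o['tool_rot'],1))
plan(nest+D@[.030,-.0025,.004],tR,1)
E
```

```text
5.4 [  4.4   2.1 -11.9 127.7  27.1  24.6  46.5] [0.0285 0.0009 0.0042] [-179.8   29.9  166.2]
N 1 row mm/deg: [-1.5 -3.4  0.2] [-0.09 -0.15  0.14]
```

Call:
{"op": "servo_tool", "data": {"commands": [-1.5, -3.4, 0, 0, 0, 0]}}

```text
time_s: 5.5
tool_pos: [0.5869, -0.0213, 0.0716]
tool_rot: [-179.9, 29.9, 166.3]
force: [-0.7, 0.2, -0.4]
grip_width: 0.0651
```

Call:
{"op": "servo_tool", "data": {"commands": [0, 0, 0, 0, 0, 0, 0, 0, 0, 0, 0, 0, 0, 0, 0, 0, 0, 0, 0, 0, 0, 0, 0, 0, 0, 0, 0, 0, 0, 0], "jaw": 25, "newtons": 12}}

```text
time_s: 6.0
tool_pos: [0.5872, -0.0218, 0.0724]
tool_rot: [-179.9, 30.0, 166.2]
force: [-0.4, 0.4, 0.7]
grip_width: 0.0342
```

Call:
{"op": "servo_tool", "data": {"commands": [0, 0, -10, 0, 0, 0, 0, 0, -20, 0, 0, 0, 0, 0, -20, 0, 0, 0, 0, 0, -20, 0, 0, 0, 0, 0, -20, 0, 0, 0, 0, 0, -20, 0, 0, 0]}}

```text
time_s: 6.6
tool_pos: [0.5328, -0.0082, 0.1685]
tool_rot: [-179.9, 30.0, 166.2]
force: [0.7, -0.0, -1.3]
grip_width: 0.0341
```

```bash
python3 - <<'E'
from h import *
o=monitor.get_obs();print(o['time_s'],np.round(o['qpos'],1),o['grip_width'])
p=pose();im,d=read_camera("wrist");cv2.imwrite("pics/w2.png",im[:,:,::-1])
# level & lift
plan(p[0]+[-.0,-.08,.06],E(180,0,140),10)
E
```

```text
6.6 [  3.2 -13.4 -11.8 128.2  14.   37.9  58.2] 0.034095342899268334
N 10 row mm/deg: [-5.  -7.1 -4.6] [0.69 2.97 2.56]
```

View pics/w2.png

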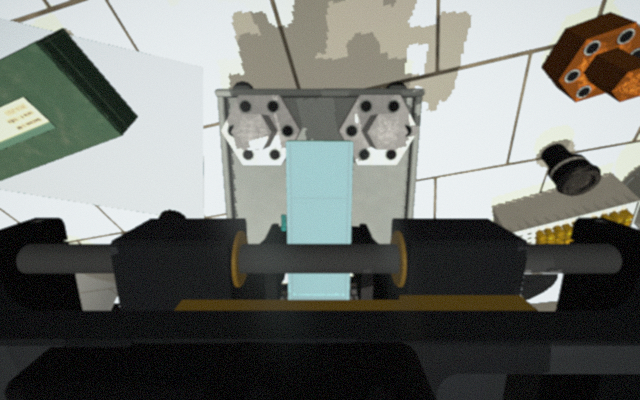

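The mailer is held cleanly at (320,220) and square to the jaws, and both blocks are unmoved. Levelling and carrying it on.

Call:
{"op": "servo_tool", "data": {"commands": [-5, -7, -4.6, 0.7, 3, 2.56, -5, -7, -4.6, 0.7, 3, 2.56, -5, -7, -4.6, 0.7, 3, 2.56, -5, -7, -4.6, 0.7, 3, 2.56, -5, -7, -4.6, 0.7, 3, 2.56, -5, -7, -4.6, 0.7, 3, 2.56, -5, -7, -4.6, 0.7, 3, 2.56, -5, -7, -4.6, 0.7, 3, 2.56, -5, -7, -4.6, 0.7, 3, 2.56, -5, -7, -4.6, 0.7, 3, 2.56]}}

```text
time_s: 7.65
tool_pos: [0.5338, -0.0879, 0.2239]
tool_rot: [-179.6, -0.6, 139.8]
force: [-0.3, -0.7, -0.0]
grip_width: 0.0343
```

```bash
python3 - <<'E'
from h import *
o=monitor.get_obs();print(o['time_s'],np.round(o['qpos'],1),o['grip_width'],o['tool_pos'])
yaw=96.;R=E(180,0,yaw); off=R@np.array([.009,0,0])
plan(np.array([.4716,-.269,.15])-off,R,10)
E
```

```text
7.65 [ 8.9  5.8 -2.5 98.   0.2 76.9 56.2] 0.03425981773019125 [ 0.53379969 -0.08786482  0.22389858]
N 10 row mm/deg: [-13.7 -15.2   7.4] [-0.06 -0.04  4.38]
```

Call:
{"op": "servo_tool", "data": {"commands": [-13.7, -15.2, 7, 0, 0, 4.4, -13.7, -15.2, 7, 0, 0, 4.4, -13.7, -15.2, 7, 0, 0, 4.4, -13.7, -15.2, 7, 0, 0, 4.4, -13.7, -15.2, 7, 0, 0, 4.4, -13.7, -15.2, 7, 0, 0, 4.4, -13.7, -15.2, 7, 0, 0, 4.4, -13.7, -15.2, 7, 0, 0, 4.4, -13.7, -15.2, 7, 0, 0, 4.4, -13.7, -15.2, 7, 0, 0, 4.4]}}

```text
time_s: 8.65
tool_pos: [0.4713, -0.2784, 0.1538]
tool_rot: [-179.4, -0.1, 95.7]
force: [-0.2, -0.6, -0.1]
grip_width: 0.034
```

```bash
python3 - <<'E'
from h import *
o=monitor.get_obs();print(o['time_s'],np.round(o['qpos'],1),o['grip_width'],o['tool_pos'],o['tool_rot'])
yaw=96.;R=E(180,0,yaw); off=R@np.array([.009,0,0])
p=pose();im,d=read_camera("wrist");cv2.imwrite("pics/w3.png",im[:,:,::-1])
i=camera_info("wrist");W=cloud("wrist",d,p);T=(W-p[0])@p[1]
hsv=cv2.cvtColor(im,cv2.COLOR_RGB2HSV);m=(hsv[...,1]>40)&(abs(hsv[...,0].astype(int)-93)<8);m=cv2.morphologyEx(m.astype(np.uint8),cv2.MORPH_OPEN,np.ones((15,15)))>0;m&=(T[...,2]>-.03)&(T[...,2]<.02);
P=T[m];print(m.sum(),P.min(0),P.max(0));A=np.c_[P[:,:2],np.ones(len(P))];print(np.linalg.lstsq(A,P[:,2],rcond=None)[0])
g=(abs(W[...,2]-.037)<.008)&(hsv[...,1]>20); print("boxz",np.median(W[g][:,2]) , g.sum())
plan(np.array([.4716,-.269,.055])-off,R,6)
E
```

```text
8.65 [ 19.2   8.8   9.2 103.   -1.3  68.8  34.6] 0.033976239480554414 [ 0.47133805 -0.27844705  0.15376515] [-1.79447975e+02 -8.58107603e-02  9.57308681e+01]
8207 [-0.02925848 -0.01954939 -0.00935274] [0.0567129  0.01532354 0.00105885]
[ 0.03772565 -0.00564948 -0.0067341 ]
boxz 0.03497529512280739 8062
N 6 row mm/deg: [ 0.6  1.  16.3] [-0.13 -0.01 -0.12]
```

View pics/w3.png

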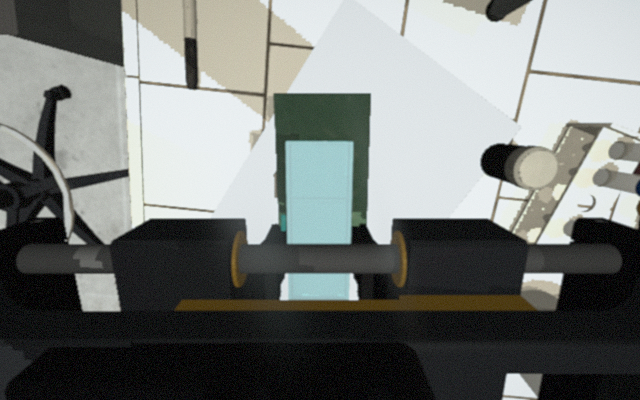

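Call:
{"op": "servo_tool", "data": {"commands": [0.6, 1, 17, 0, 0, 0, 0.6, 1, 17, 0, 0, 0, 0.6, 1, 17, 0, 0, 0, 0.6, 1, 17, 0, 0, 0, 0.6, 1, 17, 0, 0, 0, 0.6, 1, 17, 0, 0, 0, 0, 0, 2, 0, 0, 0, 0, 0, 0, 0, 0, 0]}}

```text
time_s: 9.5
tool_pos: [0.4762, -0.2732, 0.05]
tool_rot: [-179.4, -0.1, 95.9]
force: [0.9, 0.5, 0.4]
grip_width: 0.034
```

Call:
{"op": "servo_tool", "data": {"commands": [0, 0, 2, 0, 0, 0, 0, 0, 2, 0, 0, 0, 0, 0, 0, 0, 0, 0]}}

```text
time_s: 9.8
tool_pos: [0.4766, -0.2737, 0.0467]
tool_rot: [-179.5, -0.1, 95.9]
force: [0.2, -0.6, 0.0]
grip_width: 0.0342
```

Call:
{"op": "servo_tool", "data": {"commands": [0, 0, 1.5, 0, 0, 0, 0, 0, 1.5, 0, 0, 0, 0, 0, 0, 0, 0, 0]}}

```text
time_s: 10.1
tool_pos: [0.4766, -0.2738, 0.0435]
tool_rot: [-179.5, -0.1, 95.9]
force: [-0.4, -0.6, 1.0]
grip_width: 0.0344
```

Call:
{"op": "servo_tool", "data": {"commands": [0, 0, 1.5, 0, 0, 0, 0, 0, 0, 0, 0, 0]}}

```text
time_s: 10.3
tool_pos: [0.4766, -0.274, 0.0423]
tool_rot: [-179.5, -0.0, 95.9]
force: [-0.2, -1.0, 3.5]
grip_width: 0.0341
```

Call:
{"op": "servo_tool", "data": {"commands": [0, 0, 0, 0, 0, 0, 0, 0, 0, 0, 0, 0, 0, 0, 0, 0, 0, 0, 0, 0, 0, 0, 0, 0], "jaw": 60}}

```text
time_s: 10.7
tool_pos: [0.4761, -0.2734, 0.0415]
tool_rot: [-179.4, -0.1, 95.9]
force: [-0.2, -0.4, 0.1]
grip_width: 0.0558
```

Call:
{"op": "servo_tool", "data": {"commands": [0, 0, -15, 0, 0, 0, 0, 0, -30, 0, 0, 0, 0, 0, -40, 0, 0, 0, 0, 0, -40, 0, 0, 0]}}

```text
time_s: 11.1
tool_pos: [0.4772, -0.2735, 0.169]
tool_rot: [-179.4, -0.1, 95.9]
force: [1.0, -1.0, 0.3]
grip_width: 0.0601
```

```bash
python3 - <<'E'
from h import *
o=monitor.get_obs();print(o['time_s'],np.round(o['qpos'],1),o['tool_pos'],o['tool_rot'])
im,d=read_camera("top");cv2.imwrite("pics/top1.png",cv2.resize(im[120:260,160:500,::-1],None,fx=2.35,fy=2.35));np.savez("top1.npz",im=im,d=d)
p=pose();im,d=read_camera("wrist");cv2.imwrite("pics/w4.png",im[:,:,::-1])
W=cloud("wrist",d,p)
hsv=cv2.cvtColor(im,cv2.COLOR_RGB2HSV);m=(hsv[...,1]>40)&(abs(hsv[...,0].astype(int)-93)<8);m=cv2.morphologyEx(m.astype(np.uint8),cv2.MORPH_OPEN,np.ones((9,9)))>0;m&=(W[...,2]>.03)&(W[...,2]<.07)
P=W[m];print(m.sum(),P.min(0),P.max(0));A=np.c_[P[:,:2],np.ones(len(P))];print(np.linalg.lstsq(A,P[:,2],rcond=None)[0],np.median(P[:,2]))
plan([.4554,.2698,.2],E(180,0,96.7),20)
plan([.46,.0,.25],E(180,0,96.7),10)
E
```

```text
11.1 [ 18.7   8.5   9.  101.6  -1.1  70.6  33.9] [ 0.47723157 -0.27354505  0.16897569] [-1.79443471e+02 -7.19409659e-02  9.58919597e+01]
3384 [ 0.45327308 -0.30931562  0.03356101] [ 0.49464392 -0.21670777  0.0511692 ]
[-0.02221896 -0.00309757  0.05863117] 0.049048788627385764
N 20 row mm/deg: [27.2  1.7 -1.4] [ 0.    0.01 -0.04]
N 10 row mm/deg: [27.6  0.9 -7.6] [ 0.01  0.03 -0.08]
```

View pics/w4.png

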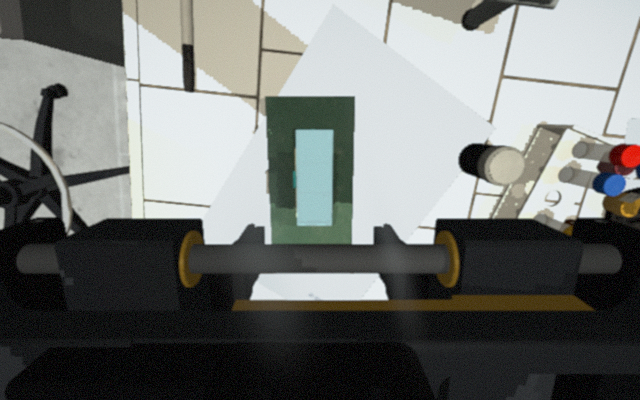

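View pics/top1.png

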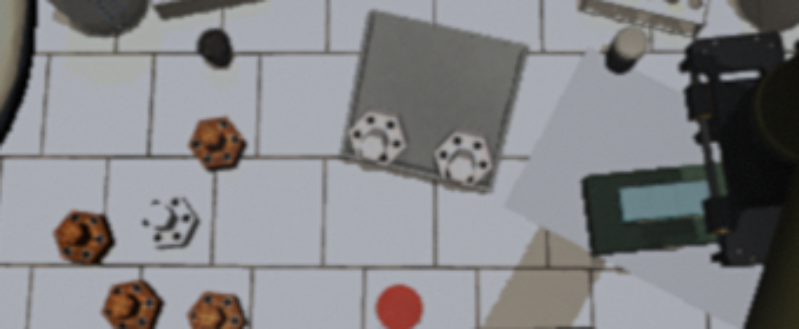

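Mailer lies flat on the box: top face at z 49–50 mm, centre about (0.474,−0.263). Stand blocks are unmoved. On to the silver block.

Call:
{"op": "servo_tool", "data": {"commands": [27, 1.5, -6, 0, 0, 0, 27, 1.5, -6, 0, 0, 0, 27, 1.5, -6, 0, 0, 0, 27, 1.5, -6, 0, 0, 0, 27, 1.5, -6, 0, 0, 0, 27, 1.5, -6, 0, 0, 0, 27, 1.5, -6, 0, 0, 0, 27, 1.5, -6, 0, 0, 0, 27, 1.5, -6, 0, 0, 0, 27, 1.5, -6, 0, 0, 0], "jaw": 55}}

```text
time_s: 12.2
tool_pos: [0.465, -0.0025, 0.2277]
tool_rot: [-179.5, -0.1, 95.9]
force: [-0.2, 0.3, -0.6]
grip_width: 0.055
```

Call:
{"op": "servo_tool", "data": {"commands": [27, 1.5, 0, 0, 0, 0, 27, 1.5, 0, 0, 0, 0, 27, 1.5, 0, 0, 0, 0, 27, 1.5, 0, 0, 0, 0, 27, 1.5, 0, 0, 0, 0, 27, 1.5, 0, 0, 0, 0, 27, 1.5, 0, 0, 0, 0, 27, 1.5, 3, 0, 0, 0, 27, 1.5, 3, 0, 0, 0, 27, 1.5, 3, 0, 0, 0]}}

```text
time_s: 13.2
tool_pos: [0.4522, 0.2675, 0.2186]
tool_rot: [-179.5, -0.1, 95.9]
force: [-0.4, -0.4, -0.0]
grip_width: 0.055
```

```bash
python3 - <<'E'
from h import *
o=monitor.get_obs();print(o['time_s'],np.round(o['qpos'],1),o['tool_pos'],o['tool_rot'])
p=pose();im,d=read_camera("wrist");cv2.imwrite("pics/w5.png",im[:,:,::-1]);np.savez("w5.npz",im=im,d=d,p=p[0],R=p[1])
plan([.4554,.2698,.15],E(180,0,96.7),5)
E
```

```text
13.2 [-12.5   4.8 -21.8 100.1   1.5  76.  -28.8] [0.45217986 0.26747271 0.21855558] [-1.79478079e+02 -6.35929794e-02  9.58830359e+01]
N 5 row mm/deg: [-0.8  1.  13.6] [-0.11 -0.06 -0.1 ]
```

View pics/w5.png

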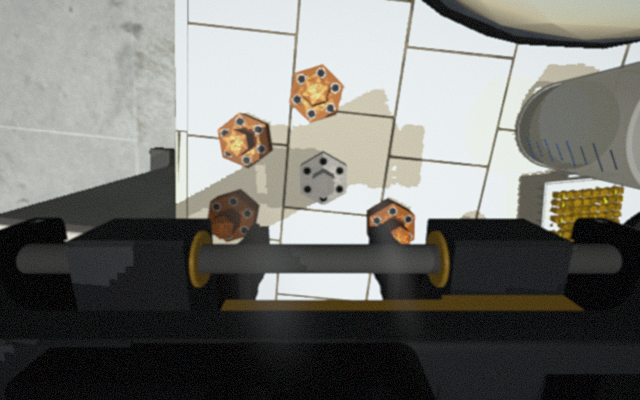

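Wrist view: the silver block is at (323,178) among the four brown ones at (317,92), (244,140), (233,215) and (391,222). Its flats face left and right, along the jaw direction. Measuring it.

```bash
cat >> h.py <<'E'
from scipy.optimize import minimize
def fit(P,name):
    def f(q):
        c=q[:2];a=q[2]; r=np.max(np.abs(np.stack([(P-c)@np.array([np.cos(a+k*np.pi/3),np.sin(a+k*np.pi/3)]) for k in range(3)])),0)
        return np.percentile(r,97)
    b=min((minimize(f,[*((P.min(0)+P.max(0))/2),a],method="Nelder-Mead",options=dict(xatol=1e-6,fatol=1e-7)) for a in np.radians(np.arange(-30,30,5))),key=lambda r:r.fun)
    print(name,len(P),b.x[:2].round(4),np.degrees(b.x[2])%60,b.fun); return b.x
E
python3 - <<'E'
from h import *
z=np.load("w5.npz");W=cloud("wrist",z['d'],(z['p'],z['R']))
s=np.zeros(z['d'].shape,bool);s[145:210,290:355]=1;Z=W[...,2]
fit(W[s&(abs(Z-.028)<.006)][:,:2],"hex");fit(W[s&(abs(Z-.062)<.006)][:,:2],"knob");print(np.median(Z[s&(abs(Z-.062)<.006)]))
E
```

```text
hex 1361 [0.4538 0.2695] 5.2138093427790935 0.02670701606434453
knob 465 [0.4536 0.2696] 5.984727273592614 0.01180225019804264
0.0607520586030543
```

```bash
python3 - <<'E'
from h import *
plan([.4542,.2696,.07],E(180,0,96),8)
E
```

```text
N 8 row mm/deg: [-0.5  0.5 18.5] [-0.07 -0.04  0.03]
```

Call:
{"op": "servo_tool", "data": {"commands": [0.2, 0.3, 18.5, -0.07, 0, 0, 0.2, 0.3, 18.5, -0.07, 0, 0, 0.2, 0.3, 18.5, -0.07, 0, 0, 0.2, 0.3, 18.5, -0.07, 0, 0, 0.2, 0.3, 18.5, -0.07, 0, 0, 0.2, 0.3, 18.5, -0.07, 0, 0, 0.2, 0.3, 18.5, -0.07, 0, 0, 0.2, 0.3, 18.5, -0.07, 0, 0, 0, 0, 0, 0, 0, 0]}}

```text
time_s: 14.15
tool_pos: [0.452, 0.2672, 0.0681]
tool_rot: [-179.7, 0.0, 95.9]
force: [-0.2, -0.8, -0.9]
grip_width: 0.055
```

```bash
python3 - <<'E'
from h import *
o=monitor.get_obs();print(o['tool_pos'],o['tool_rot'])
plan([.4542,.2696,.035],E(180,0,96),3)
E
```

```text
[0.4519774  0.26716589 0.06806763] [-1.79746527e+02  4.40380057e-02  9.59004420e+01]
N 3 row mm/deg: [ 0.7  0.9 11. ] [-0.08  0.01 -0.03]
```

Call:
{"op": "servo_tool", "data": {"commands": [0.9, 0.8, 11, -0.08, 0, 0, 0.9, 0.8, 11, -0.08, 0, 0, 0.9, 0.8, 11, -0.08, 0, 0, 0, 0, 0, 0, 0, 0]}}

```text
time_s: 14.55
tool_pos: [0.4549, 0.271, 0.0355]
tool_rot: [179.9, -0.0, 95.9]
force: [0.1, -0.4, 0.0]
grip_width: 0.0551
```

Call:
{"op": "servo_tool", "data": {"commands": [0, 0, 0, 0, 0, 0, 0, 0, 0, 0, 0, 0, 0, 0, 0, 0, 0, 0, 0, 0, 0, 0, 0, 0, 0, 0, 0, 0, 0, 0], "jaw": 15, "newtons": 35}}

```text
time_s: 15.05
tool_pos: [0.4559, 0.2716, 0.0374]
tool_rot: [179.8, -0.1, 95.9]
force: [-0.7, 0.1, 1.0]
grip_width: 0.024
```

```bash
python3 - <<'E'
from h import *
o=monitor.get_obs();print(o['tool_pos'],o['tool_rot'],o['qpos'])
E
```

```text
[0.45586311 0.27157274 0.0374376 ] [ 1.79757566e+02 -7.89193087e-02  9.58939593e+01] [-14.36749624  15.04533446 -21.50631685 111.11940699   6.75083476
  54.77671703 -33.18873563]
```

Call:
{"op": "servo_tool", "data": {"commands": [0, 0, -8, 0, 0, 0, 0, 0, -15, 0, 0, 0, 0, 0, -25, 0, 0, 0, 0, 0, -30, 0, 0, 0, 0, 0, -30, 0, 0, 0, 0, 0, -30, 0, 0, 0, 0, 0, 0, 0, 0, 0]}}

```text
time_s: 15.75
tool_pos: [0.458, 0.2731, 0.1809]
tool_rot: [179.2, -0.3, 95.9]
force: [1.3, 0.1, -2.8]
grip_width: 0.0236
```

```bash
python3 - <<'E'
from h import *
nest,D=deckframe();tR=np.c_[D[:,1],D[:,0],-D[:,2]]
o=monitor.get_obs();print(o['time_s'],o['grip_width'],np.round(o['qpos'],1),o['tool_pos'],o['tool_rot'])
p=pose();im,d=read_camera("wrist");cv2.imwrite("pics/w6.png",im[:,:,::-1]);np.savez("w6.npz",im=im,d=d,p=p[0],R=p[1])
print(nest+D@[.02,0,.037+.07])
plan(nest+D@[.02,0,.037+.07],tR,12)
E
```

```text
15.75 0.02364150703573438 [-12.9   6.2 -22.2 103.    2.6  70.5 -29.9] [0.45799509 0.27312631 0.18089836] [179.22813047  -0.27936287  95.90350371]
[ 0.52898835 -0.00506443  0.15449768]
N 12 row mm/deg: [-22.8   6.6   4. ] [-2.43 -0.46  1.61]
```

View pics/w6.png

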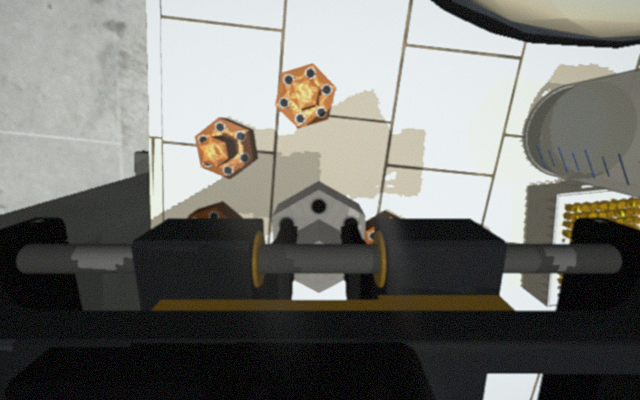

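```bash
python3 - <<'E'
from h import *
nest,D=deckframe();tR=np.c_[D[:,1],D[:,0],-D[:,2]]
z=np.load("w6.npz");W=cloud("wrist",z['d'],(z['p'],z['R']));T=(W-z['p'])@z['R']
s=np.zeros(z['d'].shape,bool);s[180:218,275:365]=1
m=s&(abs(T[...,2]-.008)<.010);P=T[m];A=np.c_[P[:,:2],np.ones(len(P))];print(m.sum(),P.min(0),P.max(0),np.linalg.lstsq(A,P[:,2],rcond=None)[0],np.median(P[:,2]))
# underside of silhouette: y mid of rows
plan(nest+D@[.03,0,.037+.105],tR,12)
E
```

```text
1626 [ 0.01178252 -0.02749022  0.00799212] [0.02873229 0.02478842 0.01799409] [0.07642769 0.00681031 0.00969033] 0.01067363137022418
N 12 row mm/deg: [-22.7   6.6   1. ] [-2.43 -0.46  1.61]
```

Call:
{"op": "servo_tool", "data": {"commands": [-22.7, 6.6, 0, -2.43, -0.46, 1.61, -22.7, 6.6, 0, -2.43, -0.46, 1.61, -22.7, 6.6, 0, -2.43, -0.46, 1.61, -22.7, 6.6, 0, -2.43, -0.46, 1.61, -22.7, 6.6, 0, -2.43, -0.46, 1.61, -22.7, 6.6, 0, -2.43, -0.46, 1.61, -22.7, 6.6, 0, -2.43, -0.46, 1.61, -22.7, 6.6, 0, -2.43, -0.46, 1.61, -22.7, 6.6, 0, -2.43, -0.46, 1.61, -22.7, 6.6, 0, -2.43, -0.46, 1.61]}}

```text
time_s: 16.8
tool_pos: [0.5118, 0.0426, 0.1898]
tool_rot: [155.3, 1.0, 79.2]
force: [-0.1, 0.6, -2.5]
grip_width: 0.0235
```

```bash
python3 - <<'E'
from h import *
nest,D=deckframe();tR=np.c_[D[:,1],D[:,0],-D[:,2]]
o=monitor.get_obs();print(o['time_s'],o['grip_width'],np.round(o['qpos'],1),o['tool_pos'],o['tool_rot'])
plan(nest+D@[.02,.002,.038+.09],tR,5)
E
```

```text
16.8 0.023495006357266826 [ -1.9 -13.6 -12.4 123.9  11.1  47.8 -31. ] [0.51184853 0.04255241 0.18980748] [155.27342056   0.97847696  79.22766416]
N 5 row mm/deg: [-8.1  1.3  4.6] [-1.05 -0.12  0.65]
```

Call:
{"op": "servo_tool", "data": {"commands": [-8, 1.3, 4.6, -1.05, -0.12, 0.65, -8, 1.3, 4.6, -1.05, -0.12, 0.65, -8, 1.3, 4.6, -1.05, -0.12, 0.65, -8, 1.3, 4.6, -1.05, -0.12, 0.65, -8, 1.3, 4.6, -1.05, -0.12, 0.65, 0, 0, 0, 0, 0, 0]}}

```text
time_s: 17.4
tool_pos: [0.5196, 0.0005, 0.1727]
tool_rot: [150.0, 0.0, 76.1]
force: [-0.4, -0.5, -3.2]
grip_width: 0.0235
```

```bash
python3 - <<'E'
from h import *
nest,D=deckframe();tR=np.c_[D[:,1],D[:,0],-D[:,2]]
o=monitor.get_obs();print(o['time_s'],o['grip_width'],np.round(o['qpos'],1),(D.T@(o['tool_pos']-nest)).round(4),o['tool_rot'])
plan(nest+D@[.012,.002,.038+.03],tR,5)
p=pose();im,d=read_camera("wrist");cv2.imwrite("pics/w7.png",im[:,:,::-1]);np.savez("w7.npz",im=im,d=d,p=p[0],R=p[1])
E
```

```text
17.4 0.023543110337978446 [  0.7 -15.4 -11.  129.2  14.4  39.3 -33.4] [0.0201 0.0031 0.1279] [1.50047791e+02 1.62413722e-02 7.60962614e+01]
N 5 row mm/deg: [-0.2 -1.6 12. ] [-0.01 -0.    0.01]
```

View pics/w7.png

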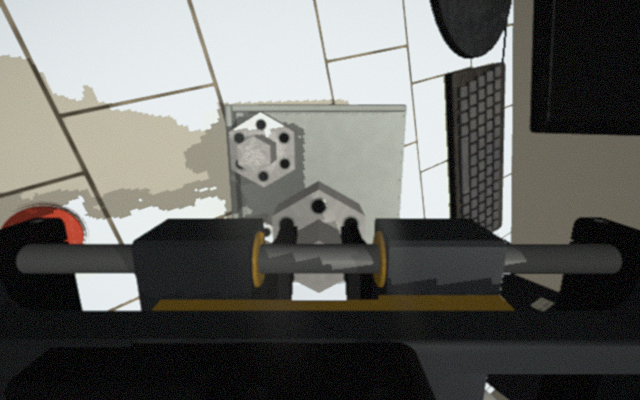

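```bash
python3 - <<'E'
from h import *
nest,D=deckframe()
z=np.load("w7.npz");W=cloud("wrist",z['d'],(z['p'],z['R']));L=(W-nest)@D
s=np.zeros(z['d'].shape,bool);s[110:188,228:298]=1
q=L[s&(abs(L[...,2]-.028)<.005)][:,:2];fit(q,"left hex");q=L[s&(abs(L[...,2]-.062)<.006)][:,:2];fit(q,"knob")
print("deck h",np.median(L[140:200,320:390,2]))
T=(W-z['p'])@z['R'];s=np.zeros(z['d'].shape,bool);s[184:216,278:360]=1;im=z['im']
m=s&(abs(T[...,2]-.011)<.006)&(abs(L[...,2])>.05);P=T[m];print(m.sum(),P.min(0),P.max(0),np.median(P[:,2]),np.linalg.lstsq(np.c_[P[:,:2],np.ones(len(P))],P[:,2],rcond=None)[0])
E
```

```text
left hex 2518 [-0.0297  0.0453] 0.6204968863545584 0.02673887627311777
knob 966 [-0.0297  0.0451] 0.4556455658032037 0.011869336561365122
deck h -0.0005689047839850081
1423 [ 0.01268739 -0.02626498  0.00698231] [0.02840731 0.02195402 0.01699508] 0.00954231277547866 [0.10389428 0.00375692 0.00804565]
```

```bash
python3 - <<'E'
from h import *
nest,D=deckframe()
for f in("w6.npz","w7.npz"):
    z=np.load(f);W=cloud("wrist",z['d'],(z['p'],z['R']));T=(W-z['p'])@z['R']
    for v in range(182,220,4): print(f,v,[tuple((T[v,u]*1000).round(1)) for u in (300,335,345)])
if 1:
    s=np.zeros(z['d'].shape,bool);s[110:188,228:298]=1;L=(W-nest)@D;m=s&(abs(L[...,2]-.028)<.005);P=T[m];print(np.linalg.lstsq(np.c_[P[:,:2],np.ones(len(P))],P[:,2],rcond=None)[0])
E
```

```text
w6.npz 182 [(np.float64(-0.4), np.float64(-23.0), np.float64(181.5)), (np.float64(-0.5), np.float64(16.4), np.float64(182.0)), (np.float64(-0.6), np.float64(27.7), np.float64(182.8))]
w6.npz 186 [(np.float64(-4.9), np.float64(-23.1), np.float64(181.0)), (np.float64(-5.1), np.float64(16.4), np.float64(182.3)), (np.float64(-5.1), np.float64(27.7), np.float64(181.9))]
w6.npz 190 [(np.float64(-9.3), np.float64(-23.1), np.float64(180.2)), (np.float64(22.0), np.float64(8.6), np.float64(36.3)), (np.float64(-9.6), np.float64(27.8), np.float64(181.5))]
w6.npz 194 [(np.float64(21.8), np.float64(-13.7), np.float64(25.9)), (np.float64(22.2), np.float64(7.9), np.float64(24.1)), (np.float64(-14.3), np.float64(27.9), np.float64(181.6))]
w6.npz 198 [(np.float64(21.9), np.float64(-13.1), np.float64(14.8)), (np.float64(22.8), np.float64(7.3), np.float64(11.1)), (np.float64(18.5), np.float64(14.6), np.float64(28.6))]
w6.npz 202 [(np.float64(20.7), np.float64(-12.8), np.float64(10.3)), (np.float64(21.0), np.float64(7.2), np.float64(9.1)), (np.float64(19.0), np.float64(13.5), np.float64(16.5))]
w6.npz 20
[... 1831 characters left out ...]
7), np.float64(8.6)), (np.float64(18.4), np.float64(7.3), np.float64(9.9)), (np.float64(18.4), np.float64(13.0), np.float64(9.9))]
w7.npz 210 [(np.float64(16.3), np.float64(-12.8), np.float64(8.9)), (np.float64(16.0), np.float64(7.3), np.float64(9.8)), (np.float64(16.3), np.float64(12.9), np.float64(8.8))]
w7.npz 214 [(np.float64(14.0), np.float64(-12.8), np.float64(8.6)), (np.float64(14.1), np.float64(7.2), np.float64(8.3)), (np.float64(13.3), np.float64(13.2), np.float64(10.9))]
w7.npz 218 [(np.float64(11.3), np.float64(-12.9), np.float64(9.6)), (np.float64(11.3), np.float64(7.3), np.float64(9.5)), (np.float64(11.5), np.float64(13.1), np.float64(8.8))]
[-0.00188215  0.00106215  0.10059874]
```

```bash
python3 - <<'E'
from h import *
nest,D=deckframe();tR=np.c_[D[:,1],D[:,0],-D[:,2]]
plan(nest+D@[.0065,.0007,.056],tR,6)
E
```

```text
N 6 row mm/deg: [-0.6 -2.4 12.1] [-0.   -0.01  0.01]
```

Call:
{"op": "servo_tool", "data": {"commands": [-0.6, -2.4, 12, 0, 0, 0, -0.6, -2.4, 12, 0, 0, 0, -0.6, -2.4, 12, 0, 0, 0, -0.6, -2.4, 12, 0, 0, 0, -0.6, -2.4, 12, 0, 0, 0, -0.6, -2.4, 12, 0, 0, 0, 0, 0, 0, 0, 0, 0]}}

```text
time_s: 18.15
tool_pos: [0.5419, -0.0084, 0.1024]
tool_rot: [150.1, 0.0, 76.1]
force: [-1.1, 0.0, -3.2]
grip_width: 0.0234
```

```bash
python3 - <<'E'
from h import *
nest,D=deckframe();tR=np.c_[D[:,1],D[:,0],-D[:,2]]
o=monitor.get_obs();print(o['time_s'],o['grip_width'],np.round(o['qpos'],1),(D.T@(o['tool_pos']-nest)).round(4),o['tool_rot'],D.T@np.array(o['force']))
plan(nest+D@[.0055,.0007,.039],tR,5)
p=pose();im,d=read_camera("wrist");cv2.imwrite("pics/w8.png",im[:,:,::-1]);np.savez("w8.npz",im=im,d=d,p=p[0],R=p[1])
im,d=read_camera("top");cv2.imwrite("pics/top2.png",cv2.resize(im[110:220,280:400,::-1],None,fx=5,fy=5))
E
```

```text
18.15 0.023393819727421692 [  3.   -6.7 -12.1 131.3  20.8  29.1 -39.2] [ 0.0055 -0.0001  0.0553] [1.50114801e+02 2.45220582e-02 7.61237814e+01] [-2.51926044 -0.21548204 -2.23292023]
N 5 row mm/deg: [0.2 0.  3.3] [-0.02 -0.    0.01]
```

View pics/w8.png

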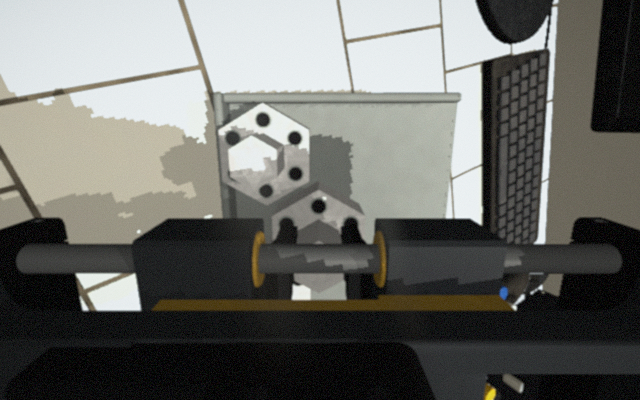

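View pics/top2.png

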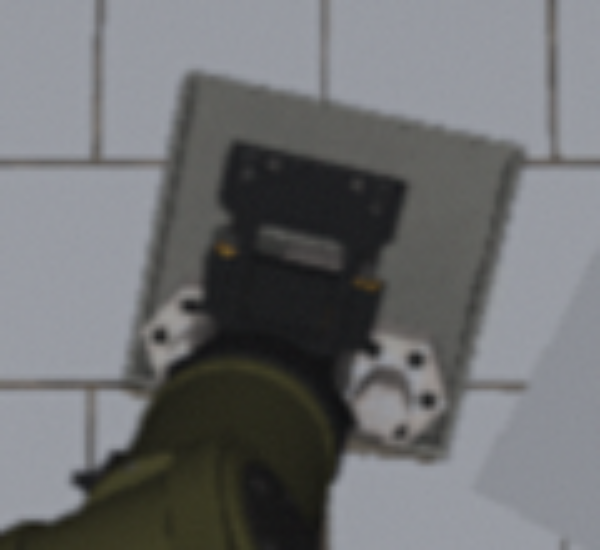

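The held block at (319,225) is parallel to the left block at (264,153), with a small gap between their flats. Measuring them against each other in the same picture.

```bash
python3 - <<'E'
from h import *
nest,D=deckframe()
z=np.load("w8.npz");W=cloud("wrist",z['d'],(z['p'],z['R']));L=(W-nest)@D;T=(W-z['p'])@z['R']
s=np.zeros(z['d'].shape,bool);s[95:205,215:312]=1
a=fit(L[s&(abs(L[...,2]-.028)<.004)&(L[...,1]>.012)][:,:2],"left")
s=np.zeros(z['d'].shape,bool);s[186:220,275:362]=1
m=s&(abs(T[...,2]-.0095)<.003);P=T[m][:,:2];
# fit centre with fixed size: all points inside hex of 27 aligned, upper edges touch
e=[np.percentile(P@[np.cos(b),np.sin(b)],98)-.027 for b in(np.pi/6,-np.pi/6)]
c=np.linalg.solve([[np.cos(b),np.sin(b)] for b in(np.pi/6,-np.pi/6)],e);print("held centre tool",c,"y-range",P.min(0),P.max(0))
tp=D.T@(z['p']-nest);h=np.array([tp[0]+c[1],tp[1]+c[0]]);print("held deck",h,"rel left",h-a[:2],np.linalg.norm(h-a[:2]))
E
```

```text
left 4577 [-0.03    0.0452] 59.48809101394059 0.02685457711374175
held centre tool [-0.00286186 -0.00243991] y-range [ 0.01029298 -0.02766088] [0.02846983 0.0225297 ]
held deck [ 0.00304118 -0.00299218] rel left [ 0.0330702  -0.04814765] 0.05841090842447475
```

Call:
{"op": "servo_tool", "data": {"commands": [0.5, 0, 4, 0, 0, 0, 0.5, 0, 4, 0, 0, 0, 0, 0, 4, 0, 0, 0, 0, 0, 3, 0, 0, 0, 0, 0, 0, 0, 0, 0]}}

```text
time_s: 18.75
tool_pos: [0.5504, -0.0088, 0.0916]
tool_rot: [149.9, -0.0, 76.1]
force: [0.2, -0.1, -3.2]
grip_width: 0.0237
```

```bash
cat > s.py <<'E'
from h import *
nest,D=deckframe()
o=monitor.get_obs();print(o['time_s'],o['grip_width'],(D.T@(o['tool_pos']-nest)).round(4),np.round(o['tool_rot'],1),"F deck",(D.T@np.array(o['force'])).round(1))
E
python3 s.py
```

```text
18.75 0.0237205502486644 [0.0073 0.0015 0.0417] [149.9  -0.   76.1] F deck [-1.4 -0.1 -2.9]
```

Call:
{"op": "servo_tool", "data": {"commands": [0, -0.5, 1.5, 0, 0, 0, 0, -0.5, 1.5, 0, 0, 0, 0, 0, 0, 0, 0, 0]}}

```text
time_s: 19.05
tool_pos: [0.551, -0.0089, 0.0888]
tool_rot: [149.9, -0.0, 76.1]
force: [0.3, -0.1, -2.5]
grip_width: 0.0236
```

```bash
python3 s.py
```

```text
19.05 0.023642804610429207 [0.0065 0.0016 0.039 ] [149.9  -0.   76.1] F deck [-1.  -0.  -2.3]
```

Call:
{"op": "servo_tool", "data": {"commands": [0, 0, 1, 0, 0, 0, 0, 0, 1, 0, 0, 0, 0, 0, 0, 0, 0, 0]}}

```text
time_s: 19.35
tool_pos: [0.5521, -0.0091, 0.0872]
tool_rot: [149.9, -0.0, 76.2]
force: [0.4, 0.1, -3.3]
grip_width: 0.0239
```

```bash
python3 s.py
```

```text
19.35 0.023856422220931636 [0.0067 0.0016 0.037 ] [149.9  -0.   76.2] F deck [-1.4  0.2 -3. ]
```

Call:
{"op": "servo_tool", "data": {"commands": [0, -1, 0.5, 0, 0, 0, 0, -1, 0, 0, 0, 0, 0, -1, 0, 0, 0, 0, 0, 0, 0, 0, 0, 0]}}

```text
time_s: 19.75
tool_pos: [0.5501, -0.0084, 0.0857]
tool_rot: [149.8, -0.1, 76.2]
force: [-0.9, 1.0, -0.3]
grip_width: 0.0238
```

```bash
python3 s.py
```

```text
19.75 0.023757589927302158 [0.0041 0.0019 0.0368] [ 1.498e+02 -1.000e-01  7.620e+01] F deck [-1.1  0.8  0.3]
```

Call:
{"op": "servo_tool", "data": {"commands": [0, -1, 0, 0, 0, 0, 0, -1, 0, 0, 0, 0, 0, 0, 0, 0, 0, 0]}}

```text
time_s: 20.05
tool_pos: [0.5485, -0.008, 0.0847]
tool_rot: [149.8, -0.1, 76.2]
force: [-0.6, -0.1, 1.2]
grip_width: 0.0236
```

```bash
python3 s.py
```

```text
20.05 0.023645561694703193 [0.0021 0.0019 0.0368] [ 1.498e+02 -1.000e-01  7.620e+01] F deck [ 0.1 -0.2  1.3]
```

Call:
{"op": "servo_tool", "data": {"commands": [0, -1, 0, 0, 0, 0, 0, -1, 0, 0, 0, 0, 0, 0, 0, 0, 0, 0]}}

```text
time_s: 20.35
tool_pos: [0.5471, -0.0078, 0.0839]
tool_rot: [149.8, -0.1, 76.2]
force: [0.2, -1.3, 2.2]
grip_width: 0.0242
```

```bash
python3 s.py
```

```text
20.35 0.02418465475156697 [0.0005 0.0017 0.0368] [ 1.498e+02 -1.000e-01  7.620e+01] F deck [ 1.6 -1.2  1.6]
```

Call:
{"op": "servo_tool", "data": {"commands": [-0.5, -1, 0, 0, 0, 0, 0, -0.5, 0, 0, 0, 0, 0, 0, 0, 0, 0, 0]}}

```text
time_s: 20.65
tool_pos: [0.546, -0.0081, 0.0834]
tool_rot: [149.8, -0.1, 76.1]
force: [2.6, -1.7, 2.1]
grip_width: 0.0241
```

```bash
python3 s.py
```

```text
20.65 0.024139910797646626 [-0.0007  0.0012  0.0368] [ 1.498e+02 -1.000e-01  7.610e+01] F deck [ 3.6 -1.   0.4]
```

Call:
{"op": "servo_tool", "data": {"commands": [-0.5, -0.8, 0, 0, 0, 0, 0, 0, 0, 0, 0, 0]}}

```text
time_s: 20.85
tool_pos: [0.5458, -0.0081, 0.0834]
tool_rot: [149.7, -0.1, 76.2]
force: [6.0, -2.1, 1.0]
grip_width: 0.0236
```

```bash
python3 s.py
```

```text
20.85 0.02356648782419312 [-0.0008  0.0011  0.0369] [ 1.497e+02 -1.000e-01  7.620e+01] F deck [ 6.  -0.6 -2.3]
```

Seated: pushed 0.8 mm further down-slope and the block did not move, with about 7 N resisting. Releasing.

Call:
{"op": "servo_tool", "data": {"commands": [0, 0.5, 0, 0, 0, 0, 0, 0, 0, 0, 0, 0, 0, 0, 0, 0, 0, 0, 0, 0, 0, 0, 0, 0], "jaw": 42}}

```text
time_s: 21.25
tool_pos: [0.5438, -0.0083, 0.0815]
tool_rot: [150.0, -0.0, 76.1]
force: [0.2, -0.8, 0.0]
grip_width: 0.0408
```

Call:
{"op": "servo_tool", "data": {"commands": [0, 0, -10, 0, 0, 0, 0, 0, -20, 0, 0, 0, 0, 0, -30, 0, 0, 0, 0, 0, -30, 0, 0, 0]}}

```text
time_s: 21.65
tool_pos: [0.5002, 0.0027, 0.1598]
tool_rot: [150.1, 0.0, 76.1]
force: [-38.1, -2.9, 58.4]
grip_width: 0.0422
```

```bash
python3 s.py; python3 - <<'E'
from h import *
print(np.round(monitor.get_obs()['qpos'],1))
p=pose();im,d=read_camera("wrist");cv2.imwrite("pics/w9.png",im[:,:,::-1])
plan(p[0]+[-.03,-.15,.10],E(180,0,76),10)
E
```

```text
21.65 0.0421676927246967 [-0.0032  0.0006  0.1265] [150.1   0.   76.1] F deck [ -2.3 -12.   68.7]
[ -0.7 -17.3 -10.4 132.1  14.9  38.5 -34.8]
N 10 row mm/deg: [-15.4   3.5  -9.5] [ 2.98 -0.01  0.02]
```

View pics/w9.png

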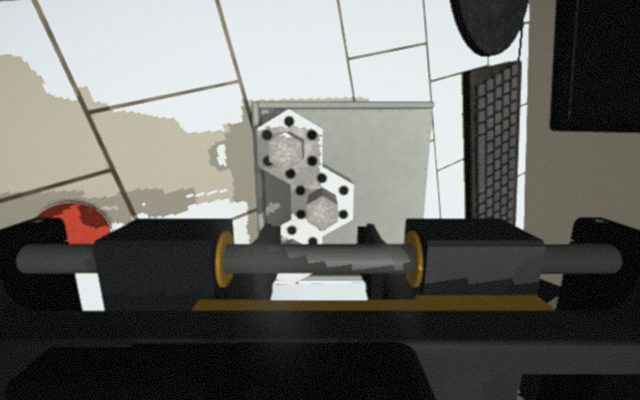

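Call:
{"op": "servo_tool", "data": {"commands": [0, 0, 0, 0, 0, 0]}}

```text
time_s: 21.8
tool_pos: [0.5017, 0.0032, 0.1606]
tool_rot: [149.9, -0.1, 76.2]
force: [-0.3, 0.7, 0.1]
grip_width: 0.0419
```

```bash
python3 s.py; python3 - <<'E'
from h import *
p=pose();print(np.round(monitor.get_obs()['qpos'],1))
plan(p[0]+[.02,-.08,.08],E(180,0,76),10)
E
```

```text
21.8 0.04192995665614653 [-0.0016  0.0014  0.1265] [ 1.499e+02 -1.000e-01  7.620e+01] F deck [-0.4  0.6  0.4]
[ -0.8 -17.3 -10.4 132.1  15.   38.3 -35. ]
N 10 row mm/deg: [-7.3  6.1 -6.6] [ 3.01 -0.01  0.02]
```

That spike was only the arm stopping at the end of joint 2's travel; the force is back to zero. Moving clear for the final checks.

Call:
{"op": "servo_tool", "data": {"commands": [-4, 6, -5, 3, 0, 0, -6, 6, -6, 3, 0, 0, -8, 6, -6.6, 3, 0, 0, -8, 6, -6.6, 3, 0, 0, -8, 6, -6.6, 3, 0, 0, -8, 6, -6.6, 3, 0, 0, -8, 6, -6.6, 3, 0, 0, -8, 6, -6.6, 3, 0, 0, -8, 6, -6.6, 3, 0, 0, -8, 6, -6.6, 3, 0, 0]}}

```text
time_s: 22.8
tool_pos: [0.522, -0.0791, 0.2382]
tool_rot: [180.0, -0.1, 76.1]
force: [-0.3, -0.4, -0.5]
grip_width: 0.0418
```

```bash
python3 s.py; python3 - <<'E'
from h import *
print(np.round(monitor.get_obs()['qpos'],1))
plan([.42,.22,.25],E(180,0,76),10)
E
```

```text
22.8 0.04176266564935401 [ 0.0714 -0.0736  0.174 ] [ 1.80e+02 -1.00e-01  7.61e+01] F deck [-0.4 -0.5 -0.3]
[ 1.4  3.   4.6 99.3 -0.3 77.6 -7.8]
N 10 row mm/deg: [ 26.6 -17.1  -1.2] [ 0.   -0.01  0.01]
```

Call:
{"op": "servo_tool", "data": {"commands": [28, -16, -1, 0, 0, 0, 28, -16, -1, 0, 0, 0, 28, -16, -1, 0, 0, 0, 28, -16, -1, 0, 0, 0, 28, -16, -1, 0, 0, 0, 28, -16, -1, 0, 0, 0, 28, -16, -1, 0, 0, 0, 28, -16, -1, 0, 0, 0, 28, -16, -1, 0, 0, 0, 28, -16, -1, 0, 0, 0]}}

```text
time_s: 23.8
tool_pos: [0.433, 0.2324, 0.2477]
tool_rot: [179.9, -0.1, 76.1]
force: [0.8, -0.7, 0.5]
grip_width: 0.0422
```

```bash
python3 s.py; python3 - <<'E'
from h import *
nest,D=deckframe()
im,d=read_camera("top");cv2.imwrite("pics/top3.png",cv2.resize(im[110:270,290:500,::-1],None,fx=3.7,fy=3.7))
W=cloud("top",d);L=(W-nest)@D;s=np.zeros(d.shape,bool);s[115:210,295:390]=1
for n,c in(("L",(-.027,.047)),("R",(-.027,-.047)),("T",(0,0))):
    r=np.hypot(L[...,0]-c[0],L[...,1]-c[1])<.034
    k=s&r&(abs(L[...,2]-.062)<.005); print(n,"knob top",k.sum(),L[k].mean(0).round(4))
    k=s&(np.hypot(L[...,0]-c[0],L[...,1]-c[1])<.026)&(abs(L[...,2]-.028)<.005);P=L[k];print("  top face tilt",np.linalg.lstsq(np.c_[P[:,:2],np.ones(len(P))],P[:,2],rcond=None)[0].round(3))
hsv=cv2.cvtColor(im,cv2.COLOR_RGB2HSV);m=(abs(hsv[...,0].astype(int)-93)<10)&(hsv[...,1]>40);m[:180]=0;m[235:]=0;m[:,:400]=0;m[:,490:]=0
P=W[m&(abs(W[...,2]-.05)<.01)];print("mailer",len(P),P.mean(0),np.ptp(P,axis=0),np.linalg.lstsq(np.c_[P[:,:2],np.ones(len(P))],P[:,2],rcond=None)[0])
for l in["petri","marker","eyepiece","objective_tube"]: print(l,[[round(x) for x in r['box']] for r in look_for("top",l)][:1])
E
```

```text
23.8 0.042168214106759375 [-0.0636  0.2074  0.2629] [ 1.799e+02 -1.000e-01  7.610e+01] F deck [ 1.  -0.5 -0.1]
L knob top 88 [-0.0267  0.0466  0.0618]
  top face tilt [-0.016  0.008  0.028]
R knob top 91 [-0.0265 -0.047   0.0616]
  top face tilt [-0.    -0.001  0.028]
T knob top 92 [ 0.0003 -0.0004  0.0618]
  top face tilt [-0.01  -0.004  0.028]
mailer 539 [ 0.47543411 -0.26172402  0.05036946] [0.0419623  0.09451872 0.01538368] [ 0.01827353 -0.0024863   0.04103088]
petri [[322, 239, 18, 22]]
marker []
eyepiece [[307, 167, 22, 23]]
objective_tube [[416, 132, 21, 21]]
```

View pics/top3.png

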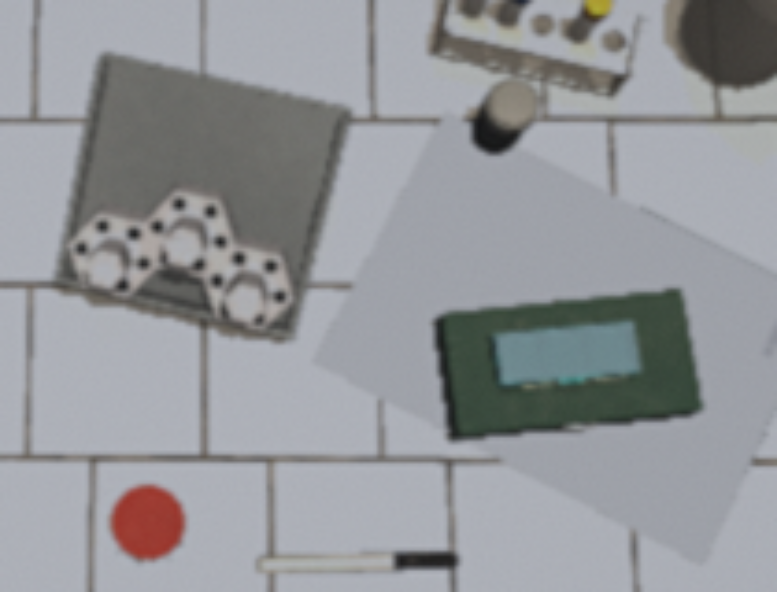

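The picture shows the three blocks packed together at crop pixels (110,255), (188,235) and (250,290). Third-to-left is 54.2 mm and third-to-right 53.8 mm. The mailer is flat near the middle of the box at (567,350). The petri dish, marker and tube are where they were.

```bash
python3 -c "
from cell import env
print(env.sign_off())"
```

```text
the job is handed in; nothing more can be done
None
```

The mailer now lies flat on the closed slide box, and the third block is packed in the gap of the stand. I handed the job in at about 24 s of the 56 s allowed; it reports no verdict.

**Mailer:** I gripped it across its width and laid it flat on the box. In the last top picture its centre is about 4 mm across and 7 mm along from the middle of the box top. It lies flat to about 1°, with its upper face at z 50 mm.

**Third block:** I took the one silver block, not the four brown look-alikes, by its knob. I set it on the deck about 6 mm up-slope of its place and slid it down until it stopped against both blocks.
- **Fit:** centre distances measure 54.2 mm to the left block and 53.8 mm to the right; touching is 54.
- **Level:** its knob is up, its knob top is as high over the deck as the other two, and its top face tilts under 1° from the deck.
- **Flats:** I judged from the picture that they are parallel and did not measure the angle after release.

**Other things:** the two stand blocks measured within 1 mm of where they were at the start.
- **Petri dish and objective tube:** the network found both where they were at the start.
- **Marker:** the network missed it in the last picture, but it shows there by eye, apparently unmoved.
- **Eyepiece:** I did not confirm its final position. The network's last report was really the left block, and the eyepiece lay outside the last crop. It was in place at 11 s, and the tool never went near it.

**Disagreements:** the top and wrist cameras differed by 2–3 mm on the stand's position. I placed the block by the wrist view and by contact force. On the retreat, joint 2 reached the end of its range (about −17.3°) and the wrist force read about 70 N for a moment. It was back to zero 0.15 s later, and the wrist picture showed nothing touching the gripper.

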